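Nest the U-brackets head to tail on the packing board

TASK

Pack the three steel U-brackets compactly on the plywood board. Slide the second bracket on the board along until it stands snug beside the one in the corner, its back against the end fence like its neighbour's; then bring the third bracket from the bench, stand it on the board turned the opposite way round, and, keeping it down on the board, push it fully home so that its two legs interlock with theirs, one in each U. Do not lift the two brackets already on the board, do not lower the third into the nest from above, and leave the other things on the bench alone.

Things in the scene. Friction and masses are not known exactly. Their poses are not given: they have to be found in the camera images.
- nest_board: fixed plywood board 200 (x) x 210 (y) mm, top face 10 mm above the bench. Origin: centre of its underside. Two wooden fences, 24 mm high above its top, meet in its +x +y corner: the end fence along the +y edge, inner face at y = +90 mm; the side fence along the +x edge from y = -20 mm to the corner, inner face at x = +85 mm. The third bracket goes in from the free -y side
- corner_home (a point): point on the board's top, at board (63, 55) mm: where the corner bracket's origin lies when it is tight against both fences, legs to -y; axes as the board's
- side_home (a point): the same for the second bracket, tight beside the corner one and against the end fence, legs to -y: board (19, 55) mm
- third_home (a point): the same for the third bracket, legs to +y, fully home between the two: board (41, 49) mm. It has 10 mm free play either way in x; its leg tips first pass the other two brackets' tips when its origin is 64 mm short of here, at board y = -15 mm
- bracket_corner: U-bracket of 40 x 6 mm steel bar standing on edge, U seen from above: 44 mm over the legs (local x), 32 mm clear between them, 70 mm from back to leg tips (local y), 40 mm high, 0.3 kg. Origin: centre of the 44 x 70 outline, underside. Legs point to local +y: back at y -35, tips +35, centre of mass -6 mm. Stands loose on the board in the fence corner, within 4 mm of both fences, legs to board -y
- bracket_side: U-bracket, same size and axes as bracket_corner (44 mm wide in x, 70 mm long in y, 40 mm high; origin mid-outline on the underside, legs to local +y, mass centre at y -6 mm). Stands loose on the board, 80 to 130 mm to the -x side of the corner bracket (between origins), up to 25 mm off the end fence, up to 0.2 rad askew, legs to board -y
- bracket_bench: U-bracket, same size and axes as bracket_corner (44 mm wide in x, 70 mm long in y, 40 mm high; origin mid-outline on the underside, legs to local +y, mass centre at y -6 mm). Stands on the bench to the right of the board, turned the wrong way; this is the third bracket
- nut_1: M14 hex nut, 24 mm across, 12 mm high, lying on the bench; not to be disturbed
- nut_2: M14 hex nut, 24 mm across, 12 mm high, lying on the bench; not to be disturbed
- spanner_14: combination spanner, 197 mm long, 8 mm thick, lying on the bench; not to be disturbed
- tape_roll: roll of black tape, 70 mm across, 19 mm high, lying on the bench; not to be disturbed
- oil_stone: dark oil stone, 51 x 25 x 13 mm, lying on the bench; not to be disturbed
There are look-alikes about, which are no part of the job. Leave any green look-alike of the bracket_side alone.

How it is judged (in metres and radians):
At the end, for the whole second after the job is handed in: All three stand flat on the board at rest, square to it within 0.07 rad: the corner one within 4 mm of its tight place along the end fence, the second within 6 mm, both within 5 mm of the end fence, and the third facing the other way, a leg in each U, within 7 mm of fully home (x of bracket_corner in the frame of nest_board above 0.059 m and y of bracket_corner in the frame of nest_board between 0.05 and 0.06 m and x of bracket_side in the frame of nest_board between 0.013 and 0.024 m and y of bracket_side in the frame of nest_board between 0.05 and 0.06 m and y of bracket_bench in the frame of nest_board above 0.042 m and x of bracket_bench in the frame of nest_board between 0.027 and 0.055 m and angle between the y axis of each of bracket_corner, bracket_side, bracket_bench and the y axis of nest_board, either way round below 0.07 rad and z of each of bracket_corner, bracket_side, bracket_bench in the frame of nest_board below 0.014 m and angle between each of bracket_corner, bracket_side, bracket_bench's own z axis and vertical below 0.06 rad and linear speed of each of bracket_corner, bracket_side, bracket_bench below 0.02 m/s); the robot touches nothing.
It fails at once if the third bracket is lowered into the nest from above or lifted in it (y of bracket_bench in the frame of nest_board between 0 and 0.11 m and x of bracket_bench in the frame of nest_board between 0 and 0.085 m and z of bracket_bench in the frame of nest_board between 0.025 and 0.05 m).
It fails at once if a bracket already on the board is lifted or thrown off it (z of any of bracket_corner, bracket_side in the frame of nest_board above 0.028 m or z of any of bracket_corner, bracket_side in the frame of nest_board below 0.002 m).
It fails at once if another thing on the bench is shifted by more than 30 mm (distance of any of nut_1, nut_2, spanner_14, tape_roll, oil_stone from where it was at the start of the episode above 0.03 m).
It also fails if it takes over 72 s, if anything falls off the work surface, if the arm or the gripper's body presses on something with over 40 N, if the wrist force passes 120 N, or if a joint passes its speed limit or range.

ROBOT

A 6-joint arm with a two-finger parallel gripper is mounted at the origin on a cart in front of the work surface, level with it; the furniture and walls round the work are solid. World frame = base frame: x ahead of the robot, y to its left, z up, the work surface at z = 0. Lengths are in mm, angles in rad, forces in N, time in s.
With the tool pointing down it reaches from about 400 to 925 mm from the base axis. Payload 12.5 kg.
Tool frame: the origin (TCP) lies at the very end of the fingers, on their centre line; the grasp point (between the pads) lies env.grip_point_offset behind it (env.grip_point_offset is the distance from the TCP to the grasp point, in mm); y points along the fingers, z is the direction in which the jaws open and shut, and the axes are right-handed (so a half turn about y gives the same grasp; the last joint's range is limited). The gripper opens to 95 mm and grips with 3 to 60 N. Pads are 20 mm wide; open, the fingers measure 119 mm over their backs; the gripper's body (75 mm by 180 mm) begins 59 mm behind the grasp point.
Start: joints at [-1.303, 0.491, 1.559, -0, 1.092, -0.106], TCP at [228.246, -581.851, 214.661] pointing down, gripper open.
Joint ranges: [-3.1, 3.1], [-0.84, 2.19], [0.05, 2.79], [-1.13, 4.28], [0.06, 2.93], [-2.69, 2.69]. Speed limits (rad/s): [2.22, 2.22, 2.79, 3.14, 3.14, 3.14].

INTERFACE

Orientations are given as [roll, pitch, yaw] about the fixed x, y, z axes, in that order (R = Rz(yaw) Ry(pitch) Rx(roll)).
In Python, from cell import readout, read_camera, env, nets gives the robot as it stands.
- The arm moves only by the tool apply_moves, never from a script. Its argument "increments" is a list of rows, each a list of 3 entries, a list of its own where there are three numbers: the shift along the tool's x, y, z in cm, then the turn, a rotation vector about the tool's x, y, z in degrees, then the finger opening in cm, from 0 to 9.51. A call has exactly 5 rows; each row shifts and turns the pose as measured when the row begins, along the tool's axes as they then stand; what a row does not reach is not made up. A row lasts 1/8 s, in which the tool goes at most 62.5 mm and 10.7 degrees, less where a joint would pass 70% of its speed; a pose out of reach is approached as far as the arm can. A call with a gripper value outside its range is refused whole. The fingers move at their own pace and stop on an object; the grip force is fixed at half the most. Time passes only in rows, so rows that do not move let the fingers close, or fill a call up. It gives the time, the measured TCP pose, the force and the opening at its end, in the units of the state.
- readout.state(): the state, without advancing time (a new reading comes with each control period).
- read_camera(name): name is "scene" or "top"; returns a dict with "img" (480x640x3 uint8, red, green, blue), "vfov" (degrees; the focal length in pixels is half the picture's height over the tangent of half this angle, whatever the lens; pixels are square), "cx", "cy" (the principal point, pixels), "rvec" (rotation vector, rad) and "tvec" (3), from world to camera coordinates, as OpenCV has them. Camera axes: x right, y down, z forward; pixel columns grow to the right and rows downward; lengths in mm; the calibration is good to about 2 mm. A picture is of the moment at which its call begins. There is no depth.
- env.job_done(): hands the job in, once; it reports no verdict.
Trained networks look in a picture, given as the dict that the camera call returned (one of the last four; its "shot" number tells which), for a name from the list of things; names that differ only in an ending like _2 or _b are one class to them, and where a whole thing is asked for, a point or a joint stands for the part that bears it (a point fixed in the world has none). Each returns a list of dicts, best first, with "confidence" (0 to 1); they miss things now and then, are a little off and sometimes report something else, mostly with a low value. They report only what shows in the picture. A call takes as long as a camera call. They do not tell look-alikes from the thing itself.
- nets.look_for(picture, thing): "point" ([x, y, z] in mm, in the coordinates of the camera as it stood for that picture, good to about 4 mm: the middle of the surface that is visible of it).
- nets.mark_of(picture, thing): "point" ([x, y, z] in mm, in the coordinates of the camera as it stood for that picture, good to about 4 mm: a listed point, or the origin of a listed thing).
The state is a dict: "t": time; "joints": joint angles; "qvel": joint speeds; "tau": joint torques, N m; "eef_pos": TCP position; "tcp_rot": TCP orientation; "ft_force": force on the tool from outside, world axes, zero at the start; "moment": the same for the moment, N m; "opening": opening from 0.0 (shut) to 1.0 (fully open).
Only numpy, scipy, OpenCV 4.12 (cv2) and the standard library are available. Lean on these libraries where they do the work, as an engineer would, in place of code of your own. Each camera call takes 0.05 s, during which the arm holds its last target. There are 200 camera calls.

## Working session

There is one attempt and no reset: what is moved stays moved. The work goes in short steps, Python scripts to look and compute and a tool call to move; the robot and the scene stay as the last step left them, time stands still between calls to the robot, and variables do not carry over. Pictures are saved under pics/ and viewed, about 8 in all and at most 12, crops included, and the job is handed in when it is done.

Besides the shell and the picture viewer there is one more tool, called as name(argument=value, ...), one argument or row to a line, values as JSON. apply_moves: Moves the arm, as the interface text tells. Its arguments: {"type":"object","properties":{"increments":{"type":"array"}},"required":["increments"]}

```bash
ls; mkdir -p pics
cat > h.py <<'E'
import numpy as np, cv2
from cell import readout, read_camera, env, nets
from scipy.spatial.transform import Rotation as R
def cam(p):
    Rm=cv2.Rodrigues(np.array(p["rvec"],float))[0]; t=np.array(p["tvec"],float).ravel()
    h=p["img"].shape[0]; f=h/2/np.tan(np.radians(p["vfov"])/2)
    return Rm,t,f
def c2w(p,X):
    Rm,t,f=cam(p); return Rm.T@(np.array(X)-t)
def proj(p,W):
    Rm,t,f=cam(p); c=(Rm@np.atleast_2d(W).T).T+t
    return c[:,:2]/c[:,2:]*f+[p["cx"],p["cy"]]
def unproj(p,uv,z):
    Rm,t,f=cam(p); uv=np.atleast_2d(uv).astype(float)
    d=np.c_[(uv-[p["cx"],p["cy"]])/f,np.ones(len(uv))]@Rm
    o=-Rm.T@t; return o+d*((z-o[2])/d[:,2])[:,None]
def save(n,im): cv2.imwrite("pics/"+n+".png",im[:,:,::-1])
E
python3 - <<'E'
from h import *
print(env.grip_point_offset, readout.state())
for n in ("scene","top"):
    p=read_camera(n); save(n+"0",p["img"]); print(n,p["vfov"],p["cx"],p["cy"],p["rvec"],p["tvec"],[k for k in p])
    for th in ("nest_board","corner_home","side_home","third_home","bracket_corner","nut_1","spanner_14","tape_roll","oil_stone"):
        for r in nets.mark_of(p,th):
            w=c2w(p,r["point"]); print(n,th,round(r["confidence"],2),w.round(1),proj(p,w)[0].round())
E
```

```text
pics
18.8 {'t': 0.0, 'joints': array([-1.30256584e+00,  4.91584015e-01,  1.55945805e+00, -4.20105596e-06,
        1.09172666e+00, -1.05600044e-01]), 'qvel': array([ 0.00114433, -0.00123398,  0.0016293 ,  0.000322  , -0.0007287 ,
        0.00075343]), 'tau': array([-2.44051280e-04, -6.12645292e+01, -2.58180857e+01,  6.92697521e-02,
        4.82410484e-02, -1.24966509e-04]), 'eef_pos': array([ 228.19221202, -581.579197  ,  214.04360296]), 'tcp_rot': array([-1.57196624e+00,  1.20257824e-04, -2.76776025e+00]), 'ft_force': array([0.11800503, 1.12225223, 0.33562866]), 'moment': array([ 0.0108456 , -0.03401377,  0.03093009]), 'opening': 1.0000903740269171}
scene 48.9156192301123 318.13675380478236 235.26176835913765 [ 0.62478254 -2.67199329  1.15278811] [ 518.81246143  185.01339751 1177.31208552] ['img', 'vfov', 'cx', 'cy', 'rvec', 'tvec', 'shot']
scene nest_board 0.84 [5.836e+02 6.830e+01 4.000e-01] [304. 254.]
scene corner_home 0.96 [646.4 123.7  17.8] [270. 255.]
scene side_home 0.69 [608.4 122.4  11.3] [284. 261.]
scene third_home 0.6 [624.3 114.5   9.6] [280. 258.]
scene bracket_corner
[... 340 characters left out ...]
611 242.8072407797294 [ 2.09480293 -2.16139258  0.18391193] [  33.45056809  560.38361806 1210.92799147] ['img', 'vfov', 'cx', 'cy', 'rvec', 'tvec', 'shot']
top nest_board 0.8 [5.815e+02 6.460e+01 3.000e-01] [296. 239.]
top corner_home 0.91 [649.6 121.2  10.5] [271. 210.]
top corner_home 0.3 [ 5.069e+02 -2.555e+02  1.000e-01] [435. 266.]
top side_home 0.83 [601.9 124.    9. ] [270. 230.]
top third_home 0.94 [623.5 114.9  10.9] [274. 221.]
top third_home 0.43 [600.1 117.1   6.2] [273. 231.]
top bracket_corner 0.6 [643.3 119.9  10. ] [272. 213.]
top nut_1 0.52 [ 725.8 -102.7   -1.8] [365. 177.]
top nut_1 0.47 [ 402.7 -146.6   -2. ] [391. 313.]
top spanner_14 0.86 [519.4 293.3  -1.6] [198. 268.]
```

Run:
```python
from h import *
p=read_camera("top"); im=p["img"]
save("top1",cv2.resize(im[120:360,150:470],(800,600),interpolation=cv2.INTER_CUBIC))
for n in ("top","scene"):
    p=read_camera(n)
    for th in ("bracket_side","bracket_bench","bracket_corner"):
        for r in nets.mark_of(p,th):
            w=c2w(p,r["point"]); print(n,th,round(r["confidence"],2),w.round(1),proj(p,w)[0].round())
save("scene1",cv2.resize(p["img"][120:400,150:523],(800,600),interpolation=cv2.INTER_CUBIC))
```

```text
top bracket_side 0.8 [ 482.4 -109.5   -0.7] [373. 279.]
top bracket_side 0.64 [ 621.1 -124.6   -0.7] [376. 220.]
top bracket_side 0.63 [521.8 289.5  -2.5] [200. 267.]
top bracket_side 0.6 [556.3 105.    9. ] [279. 249.]
top bracket_side 0.48 [4.027e+02 1.567e+02 1.000e-01] [258. 317.]
top bracket_bench 0.81 [ 505.7 -256.6    0.7] [436. 266.]
top bracket_corner 0.81 [643.3 120.9  10.5] [271. 212.]
scene bracket_side 0.85 [554.6 107.1   7.7] [307. 266.]
scene bracket_side 0.8 [403.  159.8   1.5] [356. 305.]
scene bracket_side 0.58 [ 489.4 -108.7    3.6] [366. 222.]
scene bracket_side 0.57 [ 616.2 -124.     1.5] [325. 205.]
scene bracket_bench 0.7 [ 506.1 -260.6    1.9] [381. 188.]
scene bracket_bench 0.24 [648.5 120.7  15.7] [270. 254.]
scene bracket_corner 0.62 [ 7.235e+02 -1.053e+02  4.000e-01] [287. 198.]
```

View pics/top1.png

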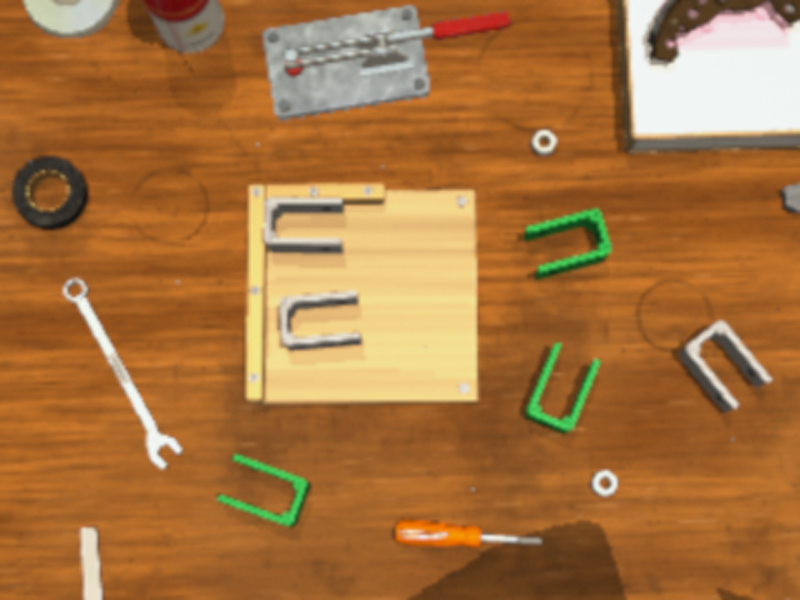

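View pics/scene1.png

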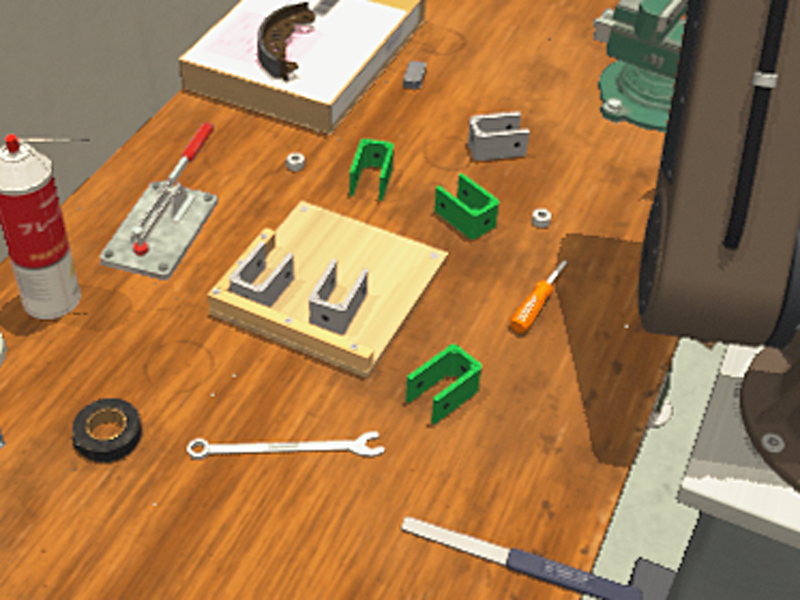

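```bash
cat > fit.py <<'E'
from h import *
from scipy.optimize import minimize
def box(x0,x1,y0,y1,z0,z1): return np.array([[x,y,z] for x in(x0,x1) for y in(y0,y1) for z in(z0,z1)],float)
BR=[box(-22,22,-35,-29,0,40),box(-22,-16,-35,35,0,40),box(16,22,-35,35,0,40)]
BD=[box(-100,100,-105,105,0,10),box(-100,100,90,105,0,34),box(85,100,-20,105,0,34)]
S=4
def render(p,parts,x,y,a,z,roi):
    c,s=np.cos(a),np.sin(a); M=np.zeros(((roi[3]-roi[1])*S,(roi[2]-roi[0])*S),np.uint8)
    for b in parts:
        W=b@np.array([[c,s,0],[-s,c,0],[0,0,1]])+[x,y,z]
        uv=((proj(p,W)+.5-np.array(roi[:2]))*S*16).round().astype(np.int32)
        cv2.fillConvexPoly(M,cv2.convexHull(uv),1,cv2.LINE_8,4)
    return cv2.resize(M.astype(np.float32),None,fx=1/S,fy=1/S,interpolation=cv2.INTER_AREA)
def fit(ps,parts,x0,z,mask,pad=14,free=None):
    jobs=[]
    for p in ps:
        uv=np.concatenate([proj(p,b+[x0[0],x0[1],z]) for b in parts]); lo=(uv.min(0)-pad).astype(int);hi=(uv.max(0)+pad).astype(int)
        lo=np.maximum(lo,0); hi=np.minimum(hi,[640,480]); roi=(*lo,*hi)
        jobs.append((p,roi,mask(p["img"][lo[1]:hi[1],lo[0]:hi[0]])))
    def cost(v): return sum(np.abs(render(p,parts,v[0],v[1],v[2]/50,z,roi)-m).sum()/max(m.sum(),1) for p,roi,m in jobs)
    v0=np.array([x0[0],x0[1],x0[2]*50])
    for st in(8,2): 
        r=minimize(cost,v0,method="Nelder-Mead",options=dict(initial_simplex=v0+np.vstack([np.zeros(3),np.eye(3)*st]),xatol=.02,fatol=1e-5)); v0=r.x
    return np.array([r.x[0],r.x[1],r.x[2]/50]),r.fun
def grey(im):
    h=cv2.cvtColor(im,cv2.COLOR_RGB2HSV).astype(float); return np.clip((85-h[...,1])/30,0,1).astype(np.float32)
def board(im):
    h=cv2.cvtColor(im,cv2.COLOR_RGB2HSV); m=((h[...,2]>175)&(h[...,1]<175)|(h[...,1]<60)).astype(np.uint8)
    m=cv2.morphologyEx(m,cv2.MORPH_CLOSE,np.ones((9,9)));return m.astype(np.float32)
def toB(B,v):
    c,s=np.cos(B[2]),np.sin(B[2]);d=v[:2]-B[:2]
    return np.array([c*d[0]+s*d[1],-s*d[0]+c*d[1],v[2]-B[2]])
E
python3 - <<'E'
from fit import *
t=read_camera("top"); s=read_camera("scene")
for p in (t,s):
  for q in ((580,30),(560,-10),(680,200),(440,100)):
    pass
save("m",np.repeat((board(t["img"])*255).astype(np.uint8)[...,None],3,2))
for ps in ([t],[s],[t,s]):
    B,f=fit(ps,BD,(581,66,0),0,board); print("board",B.round(3),round(f,3))
    for n,x0,z in (("corner",(643,120,3.14),10),("side",(556,106,3.2),10),("bench",(506,-258,-2.4),0),("bench",(506,-258,-.8),0),("bench",(506,-258,.8),0),("bench",(506,-258,2.4),0)):
        v,f=fit(ps,BR,x0,z,grey); print(n,v.round(3),round(f,3),"board:",toB(B,v).round(3))
E
```

```text
board [ 5.83819e+02  6.71970e+01 -3.20000e-02] 0.011
corner [645.94  118.498   3.11 ] 0.235 board: [60.445 53.265  3.142]
side [556.302 105.853   3.195] 0.284 board: [-28.741  37.755   3.227]
bench [ 521.493 -263.516   -2.562] 0.828 board: [ -51.7  -332.54   -2.53]
bench [ 505.153 -259.213   -0.96 ] 0.298 board: [ -68.169 -328.762   -0.928]
bench [ 506.56  -241.578    0.615] 0.822 board: [ -67.328 -311.091    0.647]
bench [ 504.734 -259.708    2.203] 0.147 board: [ -68.573 -329.271    2.235]
board [ 5.85124e+02  5.97640e+01 -5.00000e-03] 0.304
corner [647.878 109.037   3.171] 0.508 board: [62.514 49.575  3.176]
side [557.176 102.098   3.263] 0.351 board: [-28.153  42.198   3.268]
bench [ 508.383 -267.046   -2.153] 0.289 board: [ -75.159 -327.178   -2.149]
bench [ 507.055 -261.679   -0.998] 0.123 board: [ -76.513 -321.817   -0.994]
bench [ 503.211 -255.339    1.019] 0.272 board: [ -80.387 -315.496    1.024]
bench [ 506.117 -262.266    2.204] 0.093 board: [ -77.448 -322.408    2.209]
board [ 5.83939e+02  6.66310e+01 -3.20000e-02] 0.34
corner [646.51  118.198   3.127] 0.799 board: [60.878 53.554  3.159]
side [556.718 105.292   3.236] 0.671 board: [-28.451  37.764   3.268]
bench [ 512.113 -268.959   -2.405] 1.362 board: [ -60.987 -337.729   -2.373]
bench [ 505.448 -259.497   -0.952] 0.46 board: [ -67.952 -328.486   -0.92 ]
bench [ 501.826 -248.316    0.926] 1.228 board: [ -71.933 -317.428    0.958]
bench [ 505.111 -259.747    2.197] 0.29 board: [ -68.281 -328.747    2.229]
```

```bash
cat > plan.py <<'E'
from h import *
B=np.array([583.8,67.2,-0.032])
def w(bx,by): c,s=np.cos(B[2]),np.sin(B[2]); return B[0]+c*bx-s*by,B[1]+s*bx+c*by
def plan(wps,pose=None):
    """wps: (x,y,z,yaw,open_cm,nrows)"""
    s=readout.state(); P=np.array(s["eef_pos"]); Q=R.from_euler("xyz",s["tcp_rot"])
    print("at",P.round(1),np.array(s["tcp_rot"]).round(3),"t",round(s["t"],2)); out=[]
    for x,y,z,yaw,o,n in wps:
        T=np.array([x,y,z]); QT=R.from_euler("xyz",[-np.pi/2,0,yaw]); rv=(Q.inv()*QT).as_rotvec()
        P0,Q0=P,Q
        for i in range(n):
            P1=P0+(T-P0)*(i+1)/n; Q1=Q0*R.from_rotvec(rv*(i+1)/n)
            d=Q.inv().apply(P1-P)/10; r=np.degrees((Q.inv()*Q1).as_rotvec())
            out.append([[round(float(v),2) for v in d],[round(float(v),1) for v in r],o]); P,Q=P1,Q1
    for i in range(0,len(out),5): print(out[i:i+5])
E
python3 - <<'E'
from plan import *
x,y=w(-86,44)
plan([(430,-300,200,-2.9,2,7),(x,y,120,-3.174,2,8),(x,y,17,-3.174,2,5)])
E
```

```text
at [ 228.3 -581.9  214.7] [-1.571 -0.    -2.768] t 1.55
[[[-4.15, 0.21, -2.7], [-0.0, 1.1, -0.0], 2], [[-4.1, 0.21, -2.77], [-0.0, 1.1, -0.0], 2], [[-4.05, 0.21, -2.85], [-0.0, 1.1, -0.0], 2], [[-3.99, 0.21, -2.93], [-0.0, 1.1, -0.0], 2], [[-3.94, 0.21, -3.0], [-0.0, 1.1, -0.0], 2]]
[[[-3.88, 0.21, -3.08], [-0.0, 1.1, -0.0], 2], [[-3.82, 0.21, -3.15], [-0.0, 1.1, -0.0], 2], [[-2.08, 1.0, -4.82], [0.0, 2.0, -0.0], 2], [[-1.91, 1.0, -4.89], [0.0, 2.0, 0.0], 2], [[-1.74, 1.0, -4.95], [-0.0, 2.0, -0.0], 2]]
[[[-1.57, 1.0, -5.0], [-0.0, 2.0, -0.0], 2], [[-1.4, 1.0, -5.06], [0.0, 2.0, 0.0], 2], [[-1.23, 1.0, -5.1], [-0.0, 2.0, -0.0], 2], [[-1.05, 1.0, -5.14], [-0.0, 2.0, -0.0], 2], [[-0.88, 1.0, -5.17], [-0.0, 2.0, 0.0], 2]]
[[[0.0, 2.06, -0.0], [0.0, -0.0, -0.0], 2], [[0.0, 2.06, -0.0], [0.0, 0.0, 0.0], 2], [[0.0, 2.06, -0.0], [0.0, -0.0, -0.0], 2], [[0.0, 2.06, -0.0], [0.0, 0.0, 0.0], 2], [[0.0, 2.06, -0.0], [0.0, -0.0, 0.0], 2]]
```

Candidates for the wanted brackets (top crop pixels): steel at (303,225) = corner, (322,322) = side, (723,365) = bench; green look-alikes at (568,242), (563,388), (263,490), to be left alone. The close crop already shows the steel colour plainly.

apply_moves(
  increments=[
    [[-4.15,0.2,-2.7],[0,1,0],2],
    [[-4.1,0.2,-2.8],[0,1,0],2],
    [[-4.05,0.2,-2.85],[0,1,0],2],
    [[-4,0.2,-2.9],[0,1,0],2],
    [[-3.9,0.2,-3],[0,1,0],2],
  ],
)

```text
t: 2.17
eef_pos: [373.9, -377.4, 204.0]
tcp_rot: [-1.569, 0.0, -2.863]
ft_force: [0.5, -1.0, 0.1]
opening: 0.529
```

apply_moves(
  increments=[
    [[-3.9,0.2,-3.1],[0,1,0],2],
    [[-3.8,0.2,-3.1],[0,1,0],2],
    [[-2.1,1,-4.8],[0,2,0],2],
    [[-1.9,1,-4.9],[0,2,0],2],
    [[-1.7,1,-5],[0,2,0],2],
  ],
)

```text
t: 2.8
eef_pos: [461.2, -134.8, 169.8]
tcp_rot: [-1.567, 0.004, -3.008]
ft_force: [0.6, -1.0, 0.3]
opening: 0.209
```

Run:
```python
from plan import *
x,y=w(-86,44)
plan([(x,y,90,-3.174,2,6),(x,y,17,-3.174,2,4)])
```

```text
at [ 461.2 -134.8  169.8] [-1.567  0.004 -3.008] t 2.8
[[[-1.18, 1.32, -4.03], [-0.0, 1.6, -0.0], 2], [[-1.07, 1.32, -4.06], [-0.0, 1.6, -0.0], 2], [[-0.95, 1.32, -4.09], [-0.0, 1.6, -0.0], 2], [[-0.84, 1.32, -4.11], [-0.0, 1.6, -0.0], 2], [[-0.73, 1.32, -4.13], [-0.0, 1.6, -0.0], 2]]
[[[-0.61, 1.33, -4.15], [-0.0, 1.6, -0.0], 2], [[0.0, 1.83, -0.0], [0.0, -0.0, 0.0], 2], [[0.0, 1.83, -0.0], [0.0, -0.0, 0.0], 2], [[0.0, 1.83, -0.0], [0.0, -0.0, -0.0], 2], [[-0.0, 1.83, -0.0], [0.0, -0.0, -0.0], 2]]
```

apply_moves(
  increments=[
    [[-1.2,1.3,-4],[0,1.6,0],2],
    [[-1.1,1.3,-4.1],[0,1.6,0],2],
    [[-0.9,1.3,-4.1],[0,1.6,0],2],
    [[-0.8,1.3,-4.1],[0,1.6,0],2],
    [[-0.7,1.3,-4.1],[0,1.6,0],2],
  ],
)

```text
t: 3.42
eef_pos: [494.1, 79.8, 103.2]
tcp_rot: [-1.567, 0.008, 3.132]
ft_force: [1.1, -0.2, 0.3]
opening: 0.213
```

apply_moves(
  increments=[
    [[-0.6,1.3,-4.2],[0,1.6,0],2],
    [[0,1.8,0],[0,0,0],2],
    [[0,1.8,0],[0,0,0],2],
    [[0,1.8,0],[0,0,0],2],
    [[0,1,0],[0,0,0],2],
  ],
)

```text
t: 4.05
eef_pos: [502.2, 126.5, 23.9]
tcp_rot: [-1.567, 0.01, 3.107]
ft_force: [-0.4, -0.2, -0.5]
opening: 0.21
```

Run:
```python
from plan import *
x,y=w(-64,44)
x2,y2=w(-16,44)
plan([(x,y,18,-3.174,2,5),(x2,y2,18,-3.174,2,10)])
```

```text
at [502.2 126.5  23.9] [-1.567  0.01   3.107] t 4.05
[[[-0.39, 0.12, 0.25], [-0.0, -0.0, -0.1], 2], [[-0.39, 0.12, 0.25], [-0.0, -0.0, -0.1], 2], [[-0.39, 0.12, 0.25], [-0.0, -0.0, -0.1], 2], [[-0.39, 0.12, 0.25], [-0.0, -0.0, -0.1], 2], [[-0.39, 0.12, 0.25], [-0.0, -0.0, -0.1], 2]]
[[[-0.48, 0.0, -0.0], [0.0, 0.0, 0.0], 2], [[-0.48, 0.0, -0.0], [0.0, -0.0, -0.0], 2], [[-0.48, 0.0, -0.0], [0.0, 0.0, 0.0], 2], [[-0.48, 0.0, -0.0], [0.0, 0.0, 0.0], 2], [[-0.48, 0.0, -0.0], [0.0, 0.0, 0.0], 2]]
[[[-0.48, 0.0, -0.0], [0.0, 0.0, -0.0], 2], [[-0.48, 0.0, -0.0], [-0.0, -0.0, 0.0], 2], [[-0.48, 0.0, -0.0], [-0.0, -0.0, -0.0], 2], [[-0.48, -0.0, -0.0], [0.0, -0.0, -0.0], 2], [[-0.48, -0.0, -0.0], [0.0, 0.0, 0.0], 2]]
```

apply_moves(
  increments=[
    [[-0.4,0.1,0.3],[0,0,-0.2],2],
    [[-0.4,0.1,0.3],[0,0,-0.2],2],
    [[-0.4,0.1,0.3],[0,0,0],2],
    [[-0.4,0.1,0.2],[0,0,0],2],
    [[-0.4,0.1,0.2],[0,0,0],2],
  ],
)

```text
t: 4.68
eef_pos: [523.6, 111.7, 20.0]
tcp_rot: [-1.568, 0.004, 3.107]
ft_force: [-2.3, 1.0, 1.7]
opening: 0.208
```

apply_moves(
  increments=[
    [[-0.5,0,0],[0,0,0],2],
    [[-0.5,0,0],[0,0,0],2],
    [[-0.5,0,0],[0,0,0],2],
    [[-0.5,0,0],[0,0,0],2],
    [[-0.5,0,0],[0,0,0],2],
  ],
)

```text
t: 5.3
eef_pos: [549.4, 110.7, 20.0]
tcp_rot: [-1.567, 0.002, 3.107]
ft_force: [-2.0, -0.3, 0.8]
opening: 0.208
```

Run:
```python
from plan import *
from fit import toB
s=readout.state(); print(toB(B,np.r_[s["eef_pos"][:2],0]),s["eef_pos"],s["tcp_rot"])
x2,y2=w(-14,44)
plan([(x2,y2,18,-3.174,2,6)])
p=read_camera("top"); save("t2",cv2.resize(p["img"][180:300,220:380],(640,480),interpolation=cv2.INTER_CUBIC))
```

```text
[-3.57856046e+01  4.23500335e+01  3.20000000e-02] [549.38768587 110.67329609  19.99900212] [-1.56729541e+00  1.81556019e-03  3.10702325e+00]
at [549.4 110.7  20. ] [-1.567e+00  2.000e-03  3.107e+00] t 5.3
[[[-0.36, 0.03, -0.03], [-0.0, -0.0, -0.0], 2], [[-0.36, 0.03, -0.03], [-0.0, -0.0, -0.0], 2], [[-0.36, 0.03, -0.03], [-0.0, -0.0, -0.0], 2], [[-0.36, 0.03, -0.03], [-0.0, -0.0, -0.0], 2], [[-0.36, 0.03, -0.03], [-0.0, -0.0, -0.0], 2]]
[[[-0.36, 0.03, -0.03], [-0.0, -0.0, -0.0], 2]]
```

View pics/t2.png

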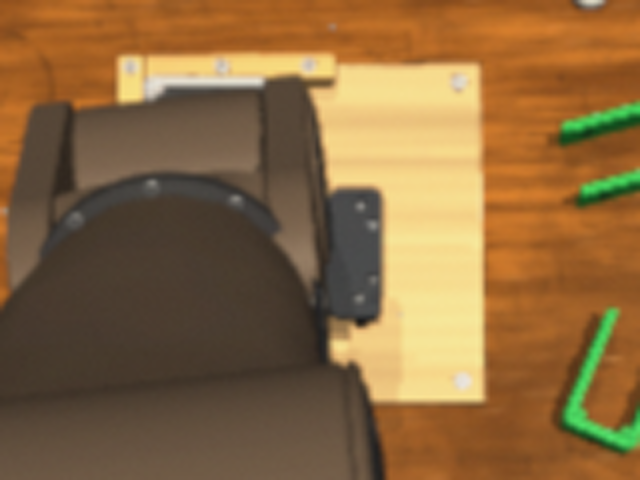

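apply_moves(
  increments=[
    [[-0.4,0,0],[0,0,0],2],
    [[-0.4,0,0],[0,0,0],2],
    [[-0.4,0,0],[0,0,0],2],
    [[-0.3,0,0],[0,0,0],2],
    [[-0.3,0,0],[0,0,0],2],
  ],
)

```text
t: 5.98
eef_pos: [568.7, 110.0, 20.0]
tcp_rot: [-1.567, 0.001, 3.107]
ft_force: [-7.4, -0.8, 5.0]
opening: 0.208
```

apply_moves(
  increments=[
    [[-0.15,0,0],[0,0,0],2],
    [[-0.1,0,0],[0,0,0],2],
    [[-0.1,0,0],[0,0,0],2],
    [[-0.1,0,0],[0,0,0],2],
    [[0,0,0],[0,0,0],2],
  ],
)

```text
t: 6.6
eef_pos: [568.3, 109.9, 20.1]
tcp_rot: [-1.566, -0.01, 3.108]
ft_force: [-1.9, -0.1, -0.7]
opening: 0.209
```

Run:
```python
from plan import *
from fit import *
s=readout.state(); print(toB(B,np.r_[s["eef_pos"][:2],0]),s["ft_force"],s["tcp_rot"])
for n in ("scene","top"):
    p=read_camera(n)
    for th in ("bracket_side","bracket_corner"):
        for r in nets.mark_of(p,th):
            W=c2w(p,r["point"]); print(n,th,round(r["confidence"],2),W.round(1),toB(B,np.r_[W[:2],0]).round(1))
p=read_camera("scene"); save("s2",cv2.resize(p["img"][190:310,220:380],(640,480),interpolation=cv2.INTER_CUBIC))
```

```text
[-1.68115386e+01  4.22167330e+01  3.20000000e-02] [-1.8871543  -0.13164819 -0.74944556] [-1.56615854 -0.01028515  3.10757244]
scene bracket_side 0.68 [4.058e+02 1.609e+02 3.000e-01] [-180.9   87.9    0. ]
scene bracket_side 0.68 [ 485.6 -109.7    2.7] [ -92.5 -179.9    0. ]
scene bracket_side 0.51 [ 619.3 -122.     4. ] [  41.5 -188.     0. ]
scene bracket_side 0.42 [603.  100.3   9.2] [18.1 33.7  0. ]
scene bracket_corner 0.64 [644.8 118.3  15.5] [59.4 53.   0. ]
top bracket_side 0.83 [ 485.8 -109.4   -3.7] [ -92.3 -179.7    0. ]
top bracket_side 0.74 [ 6.176e+02 -1.268e+02 -6.000e-01] [  40.  -192.8    0. ]
```

View pics/s2.png

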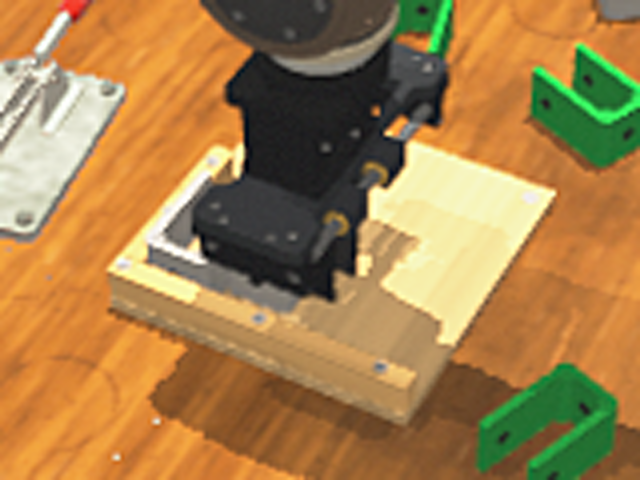

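apply_moves(
  increments=[
    [[-0.4,0,0],[0,0,0.3],2],
    [[-0.5,0,0],[0,0,0.3],2],
    [[-0.5,0,0],[0,0,0],2],
    [[-0.5,0,0],[0,0,0],2],
    [[-0.5,0,0],[0,0,0],2],
  ],
)

```text
t: 7.58
eef_pos: [567.5, 109.7, 20.2]
tcp_rot: [-1.562, -0.054, 3.109]
ft_force: [-28.8, -0.4, 24.0]
opening: 0.212
```

Run:
```python
from plan import *
a=w(-45,42);b=w(19,-40)
plan([(*a,21,-3.174,2,3),(*a,75,-3.174,2,2),(*b,75,-1.603,3.2,10),(*b,20,-1.603,3.2,5)])
```

```text
at [567.5 109.7  20.2] [-1.562 -0.054  3.109] t 7.58
[[[0.91, 0.02, -0.0], [-0.2, 0.0, 1.0], 2], [[0.91, 0.01, -0.0], [-0.2, 0.0, 1.0], 2], [[0.91, -0.01, -0.0], [-0.2, 0.0, 1.0], 2], [[-0.0, -2.7, 0.0], [0.0, 0.0, -0.0], 2], [[-0.0, -2.7, 0.0], [0.0, 0.0, -0.0], 2]]
[[[-0.64, 0.0, 0.82], [0.0, -9.0, 0.0], 3.2], [[-0.5, 0.0, 0.91], [0.0, -9.0, 0.0], 3.2], [[-0.36, 0.0, 0.98], [0.0, -9.0, 0.0], 3.2], [[-0.2, 0.0, 1.02], [-0.0, -9.0, 0.0], 3.2], [[-0.04, 0.0, 1.04], [0.0, -9.0, 0.0], 3.2]]
[[[0.13, 0.0, 1.03], [0.0, -9.0, -0.0], 3.2], [[0.29, 0.0, 1.0], [-0.0, -9.0, 0.0], 3.2], [[0.44, 0.0, 0.94], [0.0, -9.0, -0.0], 3.2], [[0.58, 0.0, 0.86], [0.0, -9.0, -0.0], 3.2], [[0.71, 0.0, 0.76], [-0.0, -9.0, 0.0], 3.2]]
[[[-0.0, 1.1, -0.0], [0.0, 0.0, 0.0], 3.2], [[-0.0, 1.1, -0.0], [0.0, 0.0, 0.0], 3.2], [[-0.0, 1.1, -0.0], [0.0, 0.0, 0.0], 3.2], [[-0.0, 1.1, -0.0], [0.0, 0.0, 0.0], 3.2], [[-0.0, 1.1, -0.0], [0.0, -0.0, 0.0], 3.2]]
```

apply_moves(
  increments=[
    [[0.9,0,0],[0,0,1],2],
    [[0.9,0,0],[0,0,1],2],
    [[0.9,0,0],[0,0,1],2],
    [[0,-3,0],[0,0,0],2],
    [[0,-3,0],[0,0,0],2],
  ],
)

```text
t: 8.2
eef_pos: [541.9, 111.3, 81.4]
tcp_rot: [-1.562, 0.004, 3.109]
ft_force: [-0.0, -0.4, 0.1]
opening: 0.211
```

apply_moves(
  increments=[
    [[-0.6,-0.5,0.8],[0,-9,0],3.2],
    [[-0.5,0,0.9],[0,-9,0],3.2],
    [[-0.4,0,1],[0,-9,0],3.2],
    [[-0.2,0,1],[0,-9,0],3.2],
    [[0,0,1],[0,-9,0],3.2],
  ],
)

```text
t: 8.82
eef_pos: [578.5, 69.7, 91.0]
tcp_rot: [-1.552, 0.007, -2.363]
ft_force: [-1.4, 0.2, 0.1]
opening: 0.333
```

apply_moves(
  increments=[
    [[0.1,0,1],[0,-9,0],3.2],
    [[0.3,0,1],[0,-9,0],3.2],
    [[0.4,0,0.9],[0,-9,0],3.2],
    [[0.6,0,0.9],[0,-9,0],3.2],
    [[0.7,0,0.8],[0,-9,0],3.2],
  ],
)

```text
t: 9.45
eef_pos: [616.4, 27.7, 92.8]
tcp_rot: [-1.543, -0.009, -1.552]
ft_force: [-0.3, 0.2, 1.3]
opening: 0.336
```

Run:
```python
from plan import *
from fit import *
b=w(19,-40)
plan([(*b,75,-1.603,3.2,3),(*b,20,-1.603,3.2,5)])
p=read_camera("scene"); q=read_camera("top")
save("s3",np.hstack([cv2.resize(x,(400,400),interpolation=cv2.INTER_CUBIC) for x in (p["img"][180:320,220:360],q["img"][170:310,230:370])]))
```

```text
at [616.4  27.7  92.8] [-1.543 -0.009 -1.552] t 9.45
[[[0.02, 0.58, -0.51], [-0.5, 1.0, 0.2], 3.2], [[0.03, 0.58, -0.51], [-0.5, 1.0, 0.2], 3.2], [[0.04, 0.59, -0.5], [-0.5, 1.0, 0.2], 3.2], [[-0.0, 1.1, -0.0], [0.0, 0.0, 0.0], 3.2], [[-0.0, 1.1, -0.0], [0.0, -0.0, 0.0], 3.2]]
[[[-0.0, 1.1, -0.0], [0.0, 0.0, 0.0], 3.2], [[-0.0, 1.1, -0.0], [0.0, -0.0, 0.0], 3.2], [[0.0, 1.1, -0.0], [0.0, -0.0, -0.0], 3.2]]
```

View pics/s3.png

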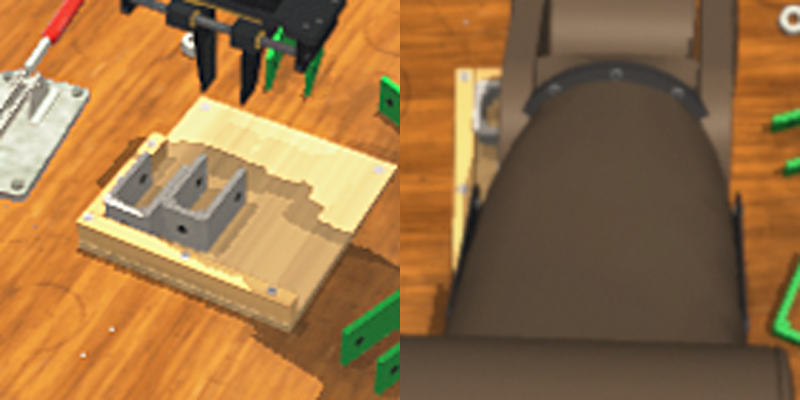

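apply_moves(
  increments=[
    [[0,0.6,-0.5],[-0.5,1,0.2],3.2],
    [[0,0.6,-0.5],[-0.5,1,0.2],3.2],
    [[0,0.6,-0.5],[-0.5,1,0.2],3.2],
    [[0,1.1,0],[0,0,0],3.2],
    [[0,1.1,0],[0,0,0],3.2],
  ],
)

```text
t: 10.18
eef_pos: [600.6, 28.3, 50.1]
tcp_rot: [-1.57, 0.003, -1.62]
ft_force: [-1.0, 1.1, -0.8]
opening: 0.34
```

Run:
```python
from plan import *
b=w(19,-40);c=w(19,-14)
plan([(*b,20,-1.603,3.2,5),(*c,20,-1.603,3.2,5)])
```

```text
at [600.6  28.3  50.1] [-1.57   0.003 -1.62 ] t 10.18
[[[0.03, 0.6, 0.02], [-0.0, -0.2, -0.0], 3.2], [[0.03, 0.6, 0.02], [-0.0, -0.2, -0.0], 3.2], [[0.03, 0.6, 0.02], [-0.0, -0.2, -0.0], 3.2], [[0.03, 0.6, 0.02], [-0.0, -0.2, -0.0], 3.2], [[0.03, 0.6, 0.02], [-0.0, -0.2, -0.0], 3.2]]
[[[-0.52, -0.0, -0.0], [0.0, 0.0, 0.0], 3.2], [[-0.52, -0.0, -0.0], [0.0, 0.0, 0.0], 3.2], [[-0.52, -0.0, -0.0], [0.0, 0.0, 0.0], 3.2], [[-0.52, -0.0, -0.0], [0.0, -0.0, 0.0], 3.2], [[-0.52, -0.0, -0.0], [0.0, 0.0, 0.0], 3.2]]
```

apply_moves(
  increments=[
    [[0,0.6,0],[0,-0.2,0],3.2],
    [[0,0.6,0],[0,-0.2,0],3.2],
    [[0,0.6,0],[0,-0.2,0],3.2],
    [[0,0.6,0],[0,-0.2,0],3.2],
    [[0,0.4,0],[0,-0.2,0],3.2],
  ],
)

```text
t: 10.8
eef_pos: [600.6, 28.5, 19.3]
tcp_rot: [-1.57, 0.003, -1.601]
ft_force: [0.7, -0.2, -1.1]
opening: 0.337
```

apply_moves(
  increments=[
    [[-0.5,0,0],[0,0,0],3.2],
    [[-0.5,0,0],[0,0,0],3.2],
    [[-0.5,0,0],[0,0,0],3.2],
    [[-0.5,0,0],[0,0,0],3.2],
    [[-0.5,0,0],[0,0,0],3.2],
  ],
)

```text
t: 11.42
eef_pos: [601.6, 55.2, 19.8]
tcp_rot: [-1.57, 0.003, -1.601]
ft_force: [0.4, -0.2, -0.0]
opening: 0.342
```

apply_moves(
  increments=[
    [[-0.4,0,0],[0,0,0],3.2],
    [[-0.4,0,0],[0,0,0],3.2],
    [[-0.4,0,0],[0,0,0],3.2],
    [[-0.3,0,0],[0,0,0],3.2],
    [[-0.3,0,0],[0,0,0],3.2],
  ],
)

```text
t: 12.05
eef_pos: [602.2, 74.2, 19.8]
tcp_rot: [-1.57, 0.003, -1.601]
ft_force: [0.3, -1.8, -0.4]
opening: 0.337
```

Run:
```python
from plan import *
from fit import *
s=readout.state(); print(toB(B,np.r_[s["eef_pos"][:2],0]),s["ft_force"],s["tcp_rot"])
```

```text
[18.12182432  7.58972781  0.032     ] [ 0.27437167 -1.7929257  -0.37664158] [-1.56971453  0.00292749 -1.60134289]
```

apply_moves(
  increments=[
    [[-0.3,0,0],[0,0,0],3.2],
    [[-0.3,0,0],[0,0,0],3.2],
    [[-0.3,0,0],[0,0,0],3.2],
    [[-0.3,0,0],[0,0,0],3.2],
    [[-0.3,0,0],[0,0,0],3.2],
  ],
)

```text
t: 12.68
eef_pos: [602.5, 76.5, 20.4]
tcp_rot: [-1.572, -0.012, -1.597]
ft_force: [-1.8, -26.5, 2.5]
opening: 0.34
```

Run:
```python
from plan import *
b=w(19,-22)
plan([(*b,21,-1.603,3.2,3),(*b,85,-1.603,3.2,2),(530.8,-240.7,110,-.94,4,8)])
```

```text
at [602.5  76.5  20.4] [-1.572 -0.012 -1.597] t 12.68
[[[1.06, -0.01, 0.01], [0.0, 0.1, 0.2], 3.2], [[1.06, -0.01, 0.01], [0.0, 0.1, 0.2], 3.2], [[1.06, -0.02, 0.02], [0.0, 0.1, 0.2], 3.2], [[0.0, -3.2, -0.0], [0.0, 0.0, 0.0], 3.2], [[0.0, -3.2, 0.0], [0.0, 0.0, -0.0], 3.2]]
[[[3.59, -0.31, -0.78], [0.0, -4.7, 0.0], 4], [[3.52, -0.31, -1.07], [0.0, -4.7, 0.0], 4], [[3.42, -0.31, -1.36], [-0.0, -4.7, 0.0], 4], [[3.29, -0.31, -1.64], [0.0, -4.7, 0.0], 4], [[3.15, -0.31, -1.9], [0.0, -4.7, 0.0], 4]]
[[[2.98, -0.31, -2.16], [-0.0, -4.7, 0.0], 4], [[2.79, -0.31, -2.4], [0.0, -4.7, -0.0], 4], [[2.58, -0.31, -2.62], [0.0, -4.7, 0.0], 4]]
```

apply_moves(
  increments=[
    [[1.1,0,0],[0,0,0.2],3.2],
    [[1.1,0,0],[0,0,0.2],3.2],
    [[1.1,0,0],[0,0,0.2],3.2],
    [[0,-3.5,0],[0,0,0],3.2],
    [[0,-3.5,0],[0,0,0],3.2],
  ],
)

```text
t: 13.3
eef_pos: [600.6, 41.1, 89.9]
tcp_rot: [-1.577, -0.0, -1.599]
ft_force: [0.0, -0.3, -0.2]
opening: 0.335
```

apply_moves(
  increments=[
    [[3.6,-0.3,-0.8],[0,-4.7,0],4],
    [[3.5,-0.3,-1.1],[0,-4.7,0],4],
    [[3.4,-0.3,-1.4],[0,-4.7,0],4],
    [[3.3,-0.3,-1.6],[0,-4.7,0],4],
    [[3.2,-0.3,-1.9],[0,-4.7,0],4],
  ],
)

```text
t: 13.92
eef_pos: [557.3, -141.8, 108.5]
tcp_rot: [-1.57, 0.001, -1.172]
ft_force: [1.3, 0.1, -0.5]
opening: 0.421
```

Run:
```python
from plan import *
from fit import *
plan([(530.8,-240.7,100,-.94,4,4)])
t=read_camera("top")
Bf,f=fit([t],BD,B,0,board); print("board",Bf.round(3),round(f,3))
for n,x0 in (("corner",(*w(62,55),3.11)),("side",(*w(19,55),3.11))):
    v,f=fit([t],BR,x0,10,grey); print(n,v.round(3),round(f,3),toB(B,v).round(3))
save("t4",cv2.resize(t["img"][180:300,220:380],(640,480),interpolation=cv2.INTER_CUBIC))
```

```text
at [ 557.3 -141.8  108.5] [-1.570e+00  1.000e-03 -1.172e+00] t 13.93
[[[2.02, 0.21, -1.57], [-0.0, -3.3, -0.0], 4], [[1.93, 0.21, -1.69], [-0.0, -3.3, -0.0], 4], [[1.83, 0.21, -1.79], [-0.0, -3.3, -0.0], 4], [[1.72, 0.21, -1.9], [-0.0, -3.3, -0.0], 4]]
board [ 5.86584e+02  6.88470e+01 -3.90000e-02] 0.113
corner [647.128 121.039   3.131] 0.34 [61.573 55.838  3.163]
side [605.443 121.355   3.105] 0.441 [19.899 54.82   3.137]
```

View pics/t4.png

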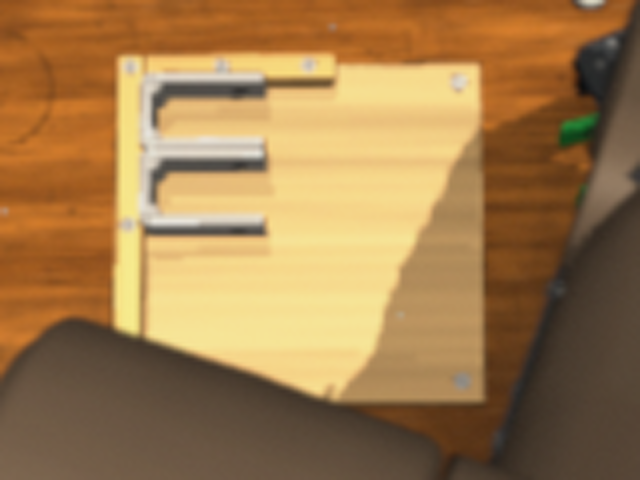

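apply_moves(
  increments=[
    [[2,0.2,-1.6],[0,-3.3,0],4],
    [[1.9,0.2,-1.7],[0,-3.3,0],4],
    [[1.8,0.2,-1.8],[0,-3.3,0],4],
    [[1.7,0.2,-1.9],[0,-3.3,0],4],
    [[0,0,0],[0,0,0],4],
  ],
)

```text
t: 14.6
eef_pos: [528.4, -248.4, 100.7]
tcp_rot: [-1.568, -0.001, -0.936]
ft_force: [0.6, 0.1, 0.1]
opening: 0.416
```

Run:
```python
from plan import *
plan([(530.8,-240.7,60,-.94,4,3),(530.8,-240.7,9,-.94,4,7)])
```

```text
at [ 528.4 -248.4  100.7] [-1.568e+00 -1.000e-03 -9.360e-01] t 14.6
[[[-0.16, 1.36, 0.21], [-0.1, 0.1, 0.0], 4], [[-0.16, 1.36, 0.21], [-0.1, 0.1, 0.0], 4], [[-0.16, 1.36, 0.22], [-0.1, 0.1, 0.0], 4], [[0.0, 0.73, -0.0], [0.0, 0.0, 0.0], 4], [[0.0, 0.73, -0.0], [0.0, 0.0, 0.0], 4]]
[[[0.0, 0.73, -0.0], [0.0, 0.0, 0.0], 4], [[0.0, 0.73, -0.0], [0.0, 0.0, 0.0], 4], [[0.0, 0.73, -0.0], [0.0, 0.0, 0.0], 4], [[0.0, 0.73, -0.0], [0.0, 0.0, 0.0], 4], [[0.0, 0.73, -0.0], [0.0, 0.0, 0.0], 4]]
```

apply_moves(
  increments=[
    [[-0.2,1.3,0.2],[0,0,0],4],
    [[-0.2,1.2,0.2],[0,0,0],4],
    [[-0.1,1,0.2],[0,0,0],4],
    [[0,0.5,0],[0,0,0],4],
    [[0,0,0],[0,0,0],4],
  ],
)

```text
t: 15.22
eef_pos: [530.7, -237.2, 57.2]
tcp_rot: [-1.568, 0.001, -0.936]
ft_force: [0.8, -0.1, 0.8]
opening: 0.415
```

Run:
```python
from plan import *
from fit import *
plan([(530.8,-240.7,9,-.94,4,5)])
s=read_camera("scene"); q=read_camera("top")
save("s5",np.hstack([cv2.resize(x,(400,400),interpolation=cv2.INTER_CUBIC) for x in (s["img"][130:240,320:430],q["img"][210:320,370:480])]))
```

```text
at [ 530.7 -237.2   57.2] [-1.568e+00  1.000e-03 -9.360e-01] t 15.22
[[[0.06, 0.96, -0.04], [-0.0, 0.0, -0.0], 4], [[0.06, 0.96, -0.04], [-0.0, 0.0, -0.0], 4], [[0.06, 0.96, -0.04], [-0.0, 0.0, -0.0], 4], [[0.06, 0.96, -0.04], [-0.0, 0.0, -0.0], 4], [[0.06, 0.96, -0.04], [-0.0, 0.0, -0.0], 4]]
```

View pics/s5.png

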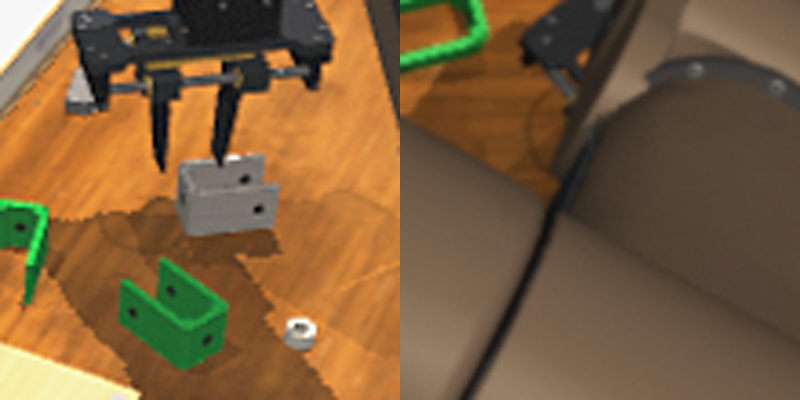

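Scene view: fingers straddle the steel bracket's back (left pic (165,165) outside, (222,160) inside the U). Descend and grip.

apply_moves(
  increments=[
    [[0.1,1,0],[0,0,0],4],
    [[0.1,1,-0.1],[0,0,0],4],
    [[0.1,1,-0.1],[0,0,0],4],
    [[0,0.9,0],[0,0,0],4],
    [[0,0.7,0],[0,0,0],4],
  ],
)

```text
t: 15.95
eef_pos: [531.3, -241.8, 9.1]
tcp_rot: [-1.568, -0.001, -0.937]
ft_force: [-0.9, 0.6, -0.4]
opening: 0.423
```

apply_moves(
  increments=[
    [[0,0,0],[0,0,0],1],
    [[0,0,0],[0,0,0],0],
    [[0,0,0],[0,0,0],0],
    [[0,0,0],[0,0,0],0],
    [[0,0,0],[0,0,0],0],
  ],
)

```text
t: 16.58
eef_pos: [531.3, -241.5, 9.0]
tcp_rot: [-1.568, -0.0, -0.937]
ft_force: [0.3, 0.7, -1.6]
opening: 0.101
```

apply_moves(
  increments=[
    [[0,0,0],[0,0,0],0],
    [[0,-1,0],[0,0,0],0],
    [[0,-2,0],[0,0,0],0],
    [[0,-2,0],[0,0,0],0],
    [[0,-2,0],[0,0,0],0],
  ],
)

```text
t: 17.2
eef_pos: [530.5, -241.4, 81.3]
tcp_rot: [-1.569, 0.002, -0.936]
ft_force: [-0.5, -0.7, -2.8]
opening: 0.086
```

Run:
```python
from plan import *
a=w(41,-100)
plan([(*a,90,-3.174,0,15)])
```

```text
at [ 530.5 -241.4   81.3] [-1.569  0.002 -0.936] t 17.2
[[[-0.75, -0.05, 1.31], [0.0, 8.5, -0.0], 0], [[-0.94, -0.05, 1.18], [0.0, 8.5, -0.0], 0], [[-1.1, -0.05, 1.03], [0.0, 8.5, -0.0], 0], [[-1.25, -0.05, 0.85], [0.0, 8.5, -0.0], 0], [[-1.36, -0.05, 0.66], [0.0, 8.5, -0.0], 0]]
[[[-1.44, -0.06, 0.45], [0.0, 8.5, -0.0], 0], [[-1.49, -0.06, 0.23], [0.0, 8.5, -0.0], 0], [[-1.51, -0.06, 0.01], [0.0, 8.5, -0.0], 0], [[-1.49, -0.06, -0.22], [0.0, 8.5, -0.0], 0], [[-1.44, -0.06, -0.44], [0.0, 8.5, -0.0], 0]]
[[[-1.36, -0.06, -0.65], [0.0, 8.5, -0.0], 0], [[-1.25, -0.06, -0.84], [0.0, 8.5, -0.0], 0], [[-1.11, -0.06, -1.02], [0.0, 8.5, -0.0], 0], [[-0.95, -0.06, -1.17], [0.0, 8.5, -0.0], 0], [[-0.76, -0.06, -1.3], [0.0, 8.5, -0.0], 0]]
```

apply_moves(
  increments=[
    [[-0.8,-0.1,1.3],[0,8.5,0],0],
    [[-0.9,0,1.2],[0,8.5,0],0],
    [[-1.1,-0.1,1],[0,8.5,0],0],
    [[-1.2,0,0.9],[0,8.5,0],0],
    [[-1.4,-0.1,0.7],[0,8.5,0],0],
  ],
)

```text
t: 17.82
eef_pos: [563.3, -172.1, 89.8]
tcp_rot: [-1.565, 0.001, -1.703]
ft_force: [0.5, -0.2, -2.8]
opening: 0.087
```

apply_moves(
  increments=[
    [[-1.4,0,0.5],[0,8.5,0],0],
    [[-1.5,-0.1,0.2],[0,8.5,0],0],
    [[-1.5,-0.1,0],[0,8.5,0],0],
    [[-1.5,-0.1,-0.2],[0,8.5,0],0],
    [[-1.4,-0.1,-0.4],[0,8.5,0],0],
  ],
)

```text
t: 18.45
eef_pos: [596.9, -102.8, 97.2]
tcp_rot: [-1.565, 0.005, -2.469]
ft_force: [0.0, -0.5, -2.1]
opening: 0.084
```

Run:
```python
from plan import *
a=w(41,-98)
plan([(*a,80,-3.174,0,5)])
```

```text
at [ 596.9 -102.8   97.2] [-1.565  0.005 -2.469] t 18.45
[[[-1.27, 0.35, -0.8], [-0.0, 8.1, -0.1], 0], [[-1.14, 0.35, -0.97], [-0.0, 8.1, -0.1], 0], [[-0.99, 0.34, -1.12], [-0.0, 8.1, -0.1], 0], [[-0.83, 0.34, -1.25], [-0.0, 8.1, -0.1], 0], [[-0.64, 0.34, -1.35], [-0.0, 8.1, -0.1], 0]]
```

apply_moves(
  increments=[
    [[-1.3,0.3,-0.8],[0,8,0],0],
    [[-1.1,0.3,-1],[0,8,0],0],
    [[-1,0.3,-1.1],[0,8,0],0],
    [[-0.8,0.3,-1.2],[0,8,0],0],
    [[-0.6,0.3,-1.3],[0,8,0],0],
  ],
)

```text
t: 19.08
eef_pos: [622.5, -31.2, 85.4]
tcp_rot: [-1.569, 0.01, 3.092]
ft_force: [-1.2, -0.6, -2.6]
opening: 0.087
```

Run:
```python
from plan import *
a=w(41,-97)
plan([(*a,50,-3.174,0,4),(*a,22,-3.174,0,4)])
s=read_camera("scene"); 
for n in ("scene","top"):
    p=read_camera(n)
    for r in nets.mark_of(p,"bracket_bench"): print(n,round(r["confidence"],2),c2w(p,r["point"]).round(1))
save("s6",cv2.resize(s["img"][130:270,220:400],(600,467),interpolation=cv2.INTER_CUBIC))
```

```text
at [622.5 -31.2  85.4] [-1.569  0.01   3.092] t 19.07
[[[0.03, 0.88, -0.0], [-0.0, -0.2, -0.1], 0], [[0.03, 0.88, -0.0], [-0.0, -0.2, -0.1], 0], [[0.02, 0.88, -0.0], [-0.0, -0.2, -0.1], 0], [[0.02, 0.88, -0.0], [-0.0, -0.2, -0.1], 0], [[-0.0, 0.7, -0.0], [0.0, 0.0, 0.0], 0]]
[[[-0.0, 0.7, -0.0], [0.0, 0.0, 0.0], 0], [[-0.0, 0.7, -0.0], [-0.0, 0.0, 0.0], 0], [[-0.0, 0.7, -0.0], [-0.0, 0.0, 0.0], 0]]
scene 0.86 [6.26e+02 2.00e-01 7.70e+01]
scene 0.37 [684.2 360.7  -2.8]
```

View pics/s6.png

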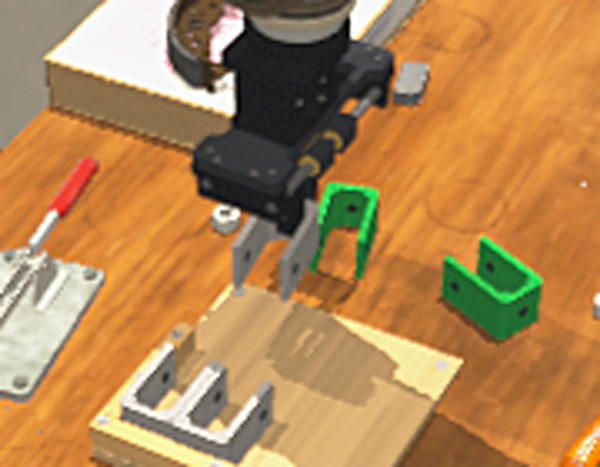

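apply_moves(
  increments=[
    [[0,0.9,0],[0,-0.2,-0.1],0],
    [[0,0.9,0],[0,-0.2,-0.1],0],
    [[0,0.9,0],[0,-0.2,-0.1],0],
    [[0,0.9,0],[0,-0.2,-0.1],0],
    [[0,0.7,0],[0,0,0],0],
  ],
)

```text
t: 19.95
eef_pos: [622.0, -33.6, 39.3]
tcp_rot: [-1.569, 0.002, 3.117]
ft_force: [0.3, -0.5, -2.5]
opening: 0.091
```

apply_moves(
  increments=[
    [[0,0.5,0],[0,0,0],0],
    [[0,0.5,0],[0,0,0],0],
    [[0,0.4,0],[0,0,0],0],
    [[0,0.3,0],[0,0,0],0],
    [[0,0.2,0],[0,0,0],0],
  ],
)

```text
t: 20.58
eef_pos: [622.2, -33.6, 18.9]
tcp_rot: [-1.569, 0.002, 3.118]
ft_force: [-5.1, -2.6, 17.6]
opening: 0.086
```

apply_moves(
  increments=[
    [[0,-0.1,-0.8],[0,-0.2,0],0],
    [[0,-0.1,-1],[0,-0.2,0],0],
    [[0,0,-1],[0,0,0],0],
    [[0,0,-1],[0,0,0],0],
    [[0,0,-0.6],[0,0,0],0],
  ],
)

```text
t: 21.2
eef_pos: [623.1, 13.7, 21.2]
tcp_rot: [-1.569, 0.003, 3.125]
ft_force: [-0.1, -0.1, -2.6]
opening: 0.085
```

Run:
```python
from plan import *
from fit import *
s=readout.state(); print(toB(B,np.r_[s["eef_pos"][:2],0]),s["eef_pos"],s["ft_force"],s["tcp_rot"])
t=read_camera("scene")
for r in nets.mark_of(t,"bracket_bench"): W=c2w(t,r["point"]);print(round(r["confidence"],2),W.round(1),toB(B,np.r_[W[:2],0]).round(1))
a=w(41,0)
plan([(*a,19.5,-3.174,0,7)])
```

```text
[ 4.10351737e+01 -5.21977083e+01  3.20000000e-02] [623.14412392  13.71611319  21.1972893 ] [-0.05792657 -0.07430883 -2.61305724] [-1.56869855e+00  2.53817461e-03  3.12522237e+00]
0.54 [624.8  44.1  12.6] [ 41.7 -21.8   0. ]
at [623.1  13.6  21.2] [-1.569e+00  3.000e-03  3.126e+00] t 21.3
[[[-0.01, 0.02, -0.75], [-0.0, 0.1, -0.0], 0], [[-0.01, 0.02, -0.75], [-0.0, 0.1, -0.0], 0], [[-0.01, 0.02, -0.75], [-0.0, 0.1, -0.0], 0], [[-0.01, 0.02, -0.75], [-0.0, 0.1, -0.0], 0], [[-0.0, 0.02, -0.75], [-0.0, 0.1, -0.0], 0]]
[[[-0.0, 0.02, -0.75], [-0.0, 0.1, -0.0], 0], [[-0.0, 0.02, -0.75], [-0.0, 0.1, -0.0], 0]]
```

apply_moves(
  increments=[
    [[0,0.2,0],[0,0.9,0],0],
    [[0,0.15,-0.5],[0,0,0],0],
    [[0,0,-0.9],[0,0,0],0],
    [[0,0,-0.9],[0,0,0],0],
    [[0,0,-0.6],[0,0,0],0],
  ],
)

```text
t: 21.92
eef_pos: [625.5, 41.0, 19.1]
tcp_rot: [-1.567, 0.006, 3.106]
ft_force: [-0.2, -0.9, -0.0]
opening: 0.087
```

Run:
```python
from plan import *
from fit import *
s=readout.state(); print(toB(B,np.r_[s["eef_pos"][:2],0]),s["eef_pos"],s["ft_force"],s["tcp_rot"])
a=w(41,-2)
plan([(*a,19,-3.174,0,4)])
```

```text
[ 4.25447482e+01 -2.48695184e+01  3.20000000e-02] [625.52727834  40.98201411  19.12547128] [-0.23284772 -0.87216733 -0.00715992] [-1.56700125  0.0060026   3.10583587]
at [625.5  41.   19.1] [-1.567  0.006  3.106] t 21.93
[[[0.04, 0.0, -0.57], [-0.1, -0.0, -0.1], 0], [[0.04, 0.0, -0.57], [-0.1, -0.0, -0.1], 0], [[0.04, 0.0, -0.57], [-0.1, -0.0, -0.1], 0], [[0.04, 0.0, -0.57], [-0.1, -0.0, -0.1], 0]]
```

Down on the board and inside the nest mouth; go on.

apply_moves(
  increments=[
    [[0.05,0,-0.5],[0,0,0],0],
    [[0.05,0,-0.6],[0,0,0],0],
    [[0.05,0,-0.6],[0,0,0],0],
    [[0,0,-0.3],[0,0,0],0],
    [[0,0,0],[0,0,0],0],
  ],
)

```text
t: 22.55
eef_pos: [624.8, 63.0, 19.1]
tcp_rot: [-1.567, 0.006, 3.106]
ft_force: [0.0, -0.2, 0.4]
opening: 0.084
```

Run:
```python
from plan import *
from fit import *
s=readout.state(); print(toB(B,np.r_[s["eef_pos"][:2],0]),s["eef_pos"],s["ft_force"],s["tcp_rot"])
t=read_camera("scene")
for r in nets.mark_of(t,"bracket_bench"): W=c2w(t,r["point"]);print(round(r["confidence"],2),W.round(1),toB(B,np.r_[W[:2],0]).round(1))
save("s7",cv2.resize(t["img"][190:290,230:350],(600,500),interpolation=cv2.INTER_CUBIC))
```

```text
[ 4.10789470e+01 -2.89149146e+00  3.20000000e-02] [624.76540446  62.99568689  19.05106263] [ 0.02590404 -0.19674765  0.42719308] [-1.56709754  0.00616984  3.10642911]
```

View pics/s7.png

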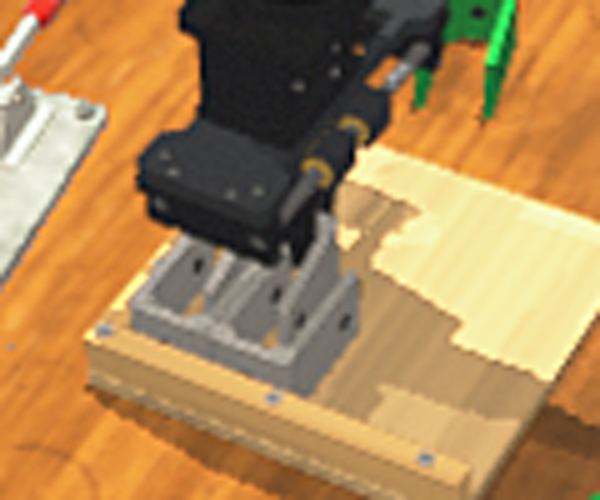

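apply_moves(
  increments=[
    [[0,0,0],[0,0,0],1.6],
    [[0,0,0],[0,0,0],1.6],
    [[0,0,0],[0,0,0],1.6],
    [[0,0,0],[0,0,0],1.6],
    [[0,-0.3,0],[0,0,0],1.6],
  ],
)

```text
t: 23.28
eef_pos: [624.5, 62.5, 21.9]
tcp_rot: [-1.567, 0.005, 3.106]
ft_force: [-0.4, 0.9, -0.3]
opening: 0.167
```

Run:
```python
from plan import *
s=readout.state(); print(s["opening"],s["ft_force"],s["eef_pos"])
b=w(41,-50)
plan([(624.8,63,80,3.106,1.6,5),(*b,80,-1.603,1.6,10),(*b,20,-1.603,1.6,5)])
```

```text
0.16662534080601576 [-0.44648678  0.89827972 -0.29971433] [624.51914329  62.46323021  21.86738934]
at [624.5  62.5  21.9] [-1.567  0.005  3.106] t 23.27
[[[-0.01, -1.16, -0.01], [-0.0, -0.0, -0.1], 1.6], [[-0.01, -1.16, -0.01], [-0.0, -0.0, -0.1], 1.6], [[-0.01, -1.16, -0.01], [-0.0, -0.0, -0.1], 1.6], [[-0.01, -1.16, -0.01], [-0.0, -0.0, -0.1], 1.6], [[-0.01, -1.16, -0.01], [-0.0, -0.0, -0.1], 1.6]]
[[[-0.0, -0.0, 0.47], [-0.0, -9.0, 0.0], 1.6], [[0.07, -0.0, 0.47], [-0.0, -9.0, -0.0], 1.6], [[0.15, -0.0, 0.45], [0.0, -9.0, 0.0], 1.6], [[0.21, -0.0, 0.42], [0.0, -9.0, 0.0], 1.6], [[0.28, -0.0, 0.38], [0.0, -9.0, -0.0], 1.6]]
[[[0.33, 0.0, 0.33], [-0.0, -9.0, 0.0], 1.6], [[0.38, -0.0, 0.28], [0.0, -9.0, -0.0], 1.6], [[0.42, 0.0, 0.21], [0.0, -9.0, 0.0], 1.6], [[0.45, 0.0, 0.14], [0.0, -9.0, 0.0], 1.6], [[0.47, 0.0, 0.07], [0.0, -9.0, 0.0], 1.6]]
[[[0.0, 1.2, -0.0], [0.0, 0.0, 0.0], 1.6], [[0.0, 1.2, -0.0], [-0.0, 0.0, -0.0], 1.6], [[-0.0, 1.2, -0.0], [0.0, 0.0, 0.0], 1.6], [[0.0, 1.2, -0.0], [0.0, 0.0, 0.0], 1.6], [[0.0, 1.2, -0.0], [-0.0, 0.0, 0.0], 1.6]]
```

apply_moves(
  increments=[
    [[0,-0.8,0],[0,0,0],1.6],
    [[0,-1.2,0],[0,0,0],1.6],
    [[0,-1.4,0],[0,0,0],1.6],
    [[0,-1.4,0],[0,0,0],1.6],
    [[0,-1.2,0],[0,0,0],1.6],
  ],
)

```text
t: 23.9
eef_pos: [624.4, 62.7, 86.7]
tcp_rot: [-1.567, 0.006, 3.106]
ft_force: [-0.7, -0.1, 0.5]
opening: 0.167
```

apply_moves(
  increments=[
    [[0,0,0.7],[0,-9,0],1.6],
    [[0.1,0,0.7],[0,-9,0],1.6],
    [[0.2,0,0.7],[0,-9,0],1.6],
    [[0.3,0,0.6],[0,-9,0],1.6],
    [[0.4,0,0.6],[0,-9,0],1.6],
  ],
)

```text
t: 24.52
eef_pos: [624.9, 27.0, 91.6]
tcp_rot: [-1.561, 0.005, -2.367]
ft_force: [0.2, -0.7, -0.2]
opening: 0.164
```

apply_moves(
  increments=[
    [[0.5,0,0.5],[0,-9,0],1.6],
    [[0.6,0,0.4],[0,-9,0],1.6],
    [[0.6,0,0.3],[0,-9,0],1.6],
    [[0.6,0,0.2],[0,-9,0],1.6],
    [[0.6,0,0.1],[0,-9,0],1.6],
  ],
)

```text
t: 25.15
eef_pos: [624.8, -7.6, 94.8]
tcp_rot: [-1.559, -0.004, -1.555]
ft_force: [0.4, -0.1, 0.7]
opening: 0.172
```

Run:
```python
from plan import *
b=w(41,-40); c=w(41,-20)
plan([(*b,75,-1.603,1.6,4),(*b,20,-1.603,1.6,6),(*c,20,-1.603,1.6,5)])
t=read_camera("scene")
save("s8",cv2.resize(t["img"][190:290,230:350],(600,500),interpolation=cv2.INTER_CUBIC))
```

```text
at [624.8  -7.6  94.8] [-1.559 -0.004 -1.555] t 25.15
[[[-0.84, 0.49, -0.02], [-0.2, 0.7, 0.1], 1.6], [[-0.84, 0.49, -0.03], [-0.2, 0.7, 0.1], 1.6], [[-0.84, 0.49, -0.04], [-0.2, 0.7, 0.1], 1.6], [[-0.84, 0.5, -0.05], [-0.2, 0.7, 0.1], 1.6], [[-0.0, 0.92, -0.0], [0.0, 0.0, 0.0], 1.6]]
[[[-0.0, 0.92, -0.0], [0.0, 0.0, 0.0], 1.6], [[-0.0, 0.92, -0.0], [0.0, 0.0, 0.0], 1.6], [[-0.0, 0.92, -0.0], [0.0, 0.0, 0.0], 1.6], [[-0.0, 0.92, -0.0], [0.0, 0.0, 0.0], 1.6], [[-0.0, 0.92, -0.0], [0.0, 0.0, 0.0], 1.6]]
[[[-0.4, -0.0, -0.0], [0.0, 0.0, 0.0], 1.6], [[-0.4, -0.0, -0.0], [0.0, 0.0, 0.0], 1.6], [[-0.4, -0.0, -0.0], [0.0, 0.0, 0.0], 1.6], [[-0.4, -0.0, -0.0], [0.0, 0.0, 0.0], 1.6], [[-0.4, -0.0, -0.0], [0.0, 0.0, 0.0], 1.6]]
```

View pics/s8.png

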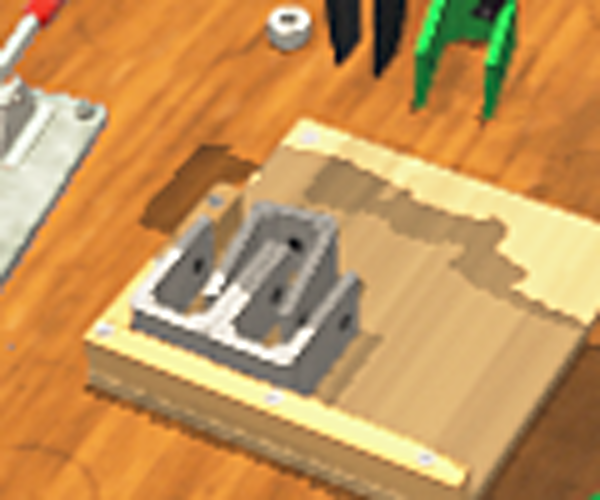

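apply_moves(
  increments=[
    [[-0.5,1.2,0],[-0.2,0.7,0.1],1.6],
    [[-0.5,1.2,0],[-0.2,0.7,0.1],1.6],
    [[-0.5,1.2,0],[-0.2,0.7,0.1],1.6],
    [[-0.5,1.2,0],[-0.2,0.7,0.1],1.6],
    [[0,1.2,0],[0,0,0],1.6],
  ],
)

```text
t: 25.82
eef_pos: [625.0, 14.2, 31.2]
tcp_rot: [-1.574, 0.003, -1.608]
ft_force: [-0.2, 0.5, -0.2]
opening: 0.169
```

Run:
```python
from plan import *
b=w(41,-45); c=w(41,4)
plan([(*b,21,-1.603,1.6,3),(*c,21,-1.603,1.6,10)])
```

```text
at [625.   14.2  31.2] [-1.574  0.003 -1.608] t 25.82
[[[-0.22, 0.34, -0.06], [0.1, -0.1, -0.1], 1.6], [[-0.22, 0.34, -0.06], [0.1, -0.1, -0.1], 1.6], [[-0.22, 0.34, -0.06], [0.1, -0.1, -0.1], 1.6], [[-0.49, -0.0, -0.0], [0.0, 0.0, 0.0], 1.6], [[-0.49, -0.0, -0.0], [0.0, 0.0, 0.0], 1.6]]
[[[-0.49, -0.0, -0.0], [0.0, 0.0, 0.0], 1.6], [[-0.49, -0.0, -0.0], [0.0, 0.0, 0.0], 1.6], [[-0.49, -0.0, -0.0], [0.0, 0.0, 0.0], 1.6], [[-0.49, -0.0, -0.0], [-0.0, 0.0, 0.0], 1.6], [[-0.49, -0.0, -0.0], [0.0, 0.0, 0.0], 1.6]]
[[[-0.49, -0.0, -0.0], [0.0, 0.0, 0.0], 1.6], [[-0.49, -0.0, -0.0], [0.0, 0.0, 0.0], 1.6], [[-0.49, -0.0, -0.0], [-0.0, -0.0, 0.0], 1.6]]
```

apply_moves(
  increments=[
    [[-0.2,0.4,-0.1],[0,0,0],1.6],
    [[-0.2,0.3,0],[0,0,0],1.6],
    [[-0.3,0.2,0],[0,0,0],1.6],
    [[-0.5,0,0],[0,0,0],1.6],
    [[-0.5,0,0],[0,0,0],1.6],
  ],
)

```text
t: 26.45
eef_pos: [624.6, 32.0, 21.3]
tcp_rot: [-1.574, 0.003, -1.609]
ft_force: [-0.2, 0.3, 0.1]
opening: 0.171
```

apply_moves(
  increments=[
    [[-0.5,0,0],[0,0,0],1.6],
    [[-0.5,0,0],[0,0,0],1.6],
    [[-0.5,0,0],[0,0,0],1.6],
    [[-0.5,0,0],[0,0,0],1.6],
    [[-0.4,0,0],[0,0,0],1.6],
  ],
)

```text
t: 27.08
eef_pos: [625.6, 57.7, 21.8]
tcp_rot: [-1.574, 0.003, -1.608]
ft_force: [-0.3, -2.2, 0.5]
opening: 0.166
```

Run:
```python
from plan import *
from fit import *
s=readout.state(); print(toB(B,np.r_[s["eef_pos"][:2],0]))
```

```text
[ 4.20395688e+01 -8.14889591e+00  3.20000000e-02]
```

Home should come at tool y ≈ +4 (back outer at 14, pad half-width 10), i.e. 12 mm more.

apply_moves(
  increments=[
    [[-0.3,0,0],[0,0,0],1.6],
    [[-0.3,0,0],[0,0,0],1.6],
    [[-0.3,0,0],[0,0,0],1.6],
    [[-0.3,0,0],[0,0,0],1.6],
    [[-0.3,0,0],[0,0,0],1.6],
  ],
)

```text
t: 27.7
eef_pos: [625.4, 70.1, 21.9]
tcp_rot: [-1.576, -0.002, -1.606]
ft_force: [-3.4, -36.7, 3.8]
opening: 0.17
```

apply_moves(
  increments=[
    [[-0.3,0,0],[0,0,0],1.6],
    [[-0.3,0,0],[0,0,0],1.6],
    [[-0.3,0,0],[0,0,0],1.6],
    [[-0.3,0,0],[0,0,0],1.6],
    [[-0.3,0,0],[0,0,0],1.6],
  ],
)

```text
t: 28.32
eef_pos: [625.4, 69.7, 22.1]
tcp_rot: [-1.58, -0.02, -1.603]
ft_force: [-2.4, -24.4, 2.7]
opening: 0.164
```

Run:
```python
from plan import *
from fit import *
s=readout.state(); print(toB(B,np.r_[s["eef_pos"][:2],0]))
```

```text
[4.14644613e+01 3.81165516e+00 3.20000000e-02]
```

Hit home at 3.8. Back off, raise and check.

apply_moves(
  increments=[
    [[1,0,0],[0,0,0.3],1.6],
    [[1.2,0,0],[0,0,0.3],1.6],
    [[1.2,0,0],[0,0,0.3],1.6],
    [[1,-3,0],[0,0,0],1.6],
    [[1,-4,0],[0,0,0],1.6],
  ],
)

```text
t: 28.95
eef_pos: [623.0, 13.3, 91.3]
tcp_rot: [-1.585, -0.002, -1.603]
ft_force: [-0.3, -0.9, -0.6]
opening: 0.17
```

apply_moves(
  increments=[
    [[4,-1,-1],[0,-4,0],1.6],
    [[4,-0.5,-1],[0,-4,0],1.6],
    [[4,0,-1],[0,-4,0],1.6],
    [[4,0,-1],[0,-4,0],1.6],
    [[4,0,-1],[0,0,0],1.6],
  ],
)

```text
t: 29.58
eef_pos: [596.3, -195.7, 111.4]
tcp_rot: [-1.577, 0.001, -1.312]
ft_force: [0.4, 0.4, -0.7]
opening: 0.165
```

Run:
```python
from plan import *
from fit import *
print(readout.state()["eef_pos"])
t=read_camera("top")
parts=[]
def at(P,x,y,a):
    c,s=np.cos(a),np.sin(a); return [b@np.array([[c,s,0],[-s,c,0],[0,0,1]])+[x,y,0] for b in P]
a=np.pi
roi=(220,180,380,300)
m=grey(t["img"][180:300,220:380])
for dy in (-8,-4,-2,0,2,4):
    al=at(BR,63,55,a)+at(BR,19,55,a)+at(BR,41,49+dy,0)
    r=render(t,al,*B[:2],B[2],10,roi); k=cv2.dilate(r,np.ones((7,7)))>0
    print(dy,(np.abs(r-m)*k).sum()/r.sum())
save("t9",cv2.resize(t["img"][180:300,220:380],(640,480),interpolation=cv2.INTER_CUBIC))
```

```text
[ 596.29913899 -195.69285943  111.36604085]
-8 0.36561
-4 0.31827042
-2 0.3011257
0 0.288488
2 0.28124967
4 0.29590183
```

View pics/t9.png

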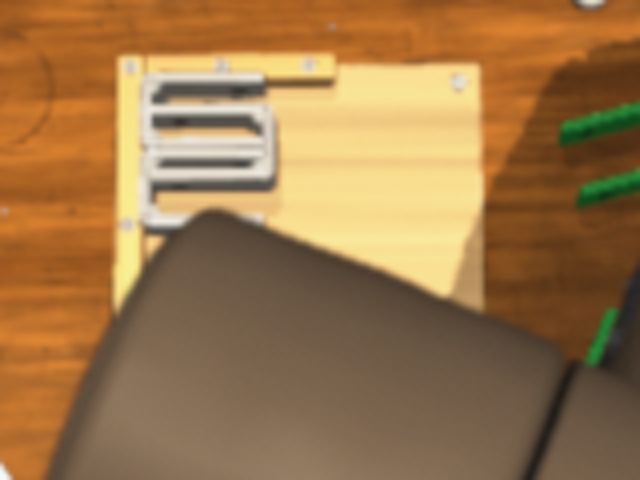

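Run:
```python
from h import *
print(env.job_done(), readout.state()["ft_force"])
```

```text
the job is handed in; nothing more can be done
the job is handed in; nothing more can be done
```

The three brackets are packed on the board and the job is handed in, at about 30 s of the 72 s allowed. No verdict came back.

- **Second bracket:** I slid it along the board against the corner bracket, then pushed its leg tips until its back met the end fence.
- **Third bracket:** I gripped it by its back wall, turned it round and set it on the board at the free side. I slid it in along the board, released it, and pushed it home until it stopped (about 37 N at the wrist).

**Last checks:**
- **Corner and second brackets:** after the pushes, the camera fit put the corner one at board (61.6, 55.8) mm and the second at (19.9, 54.8) mm. Both were square within about 0.02 rad.
- **Third bracket:** the push stopped with the tool at board y = 3.8 mm, where fully home should be about 4 mm. The final top picture shows one leg in each U, and its outline fits best within 2 mm of home.
- **Not a perfect check:** in that last picture the arm hid part of the second bracket's outer leg. A board refit, taken earlier with the arm partly in view, came out about 3 mm off my first fit, so I kept the first.
- **Lift while sliding:** for a moment the third bracket rode about 2 mm above the board. That was before the nest mouth, and I lowered it again before it went in.
- **Other things on the bench:** I did not re-measure their positions at the end; nothing I did showed contact with them.

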